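# Lay a parcel label side up on the labelling board

## Task

The parcel standing beside the labelling board has to lie on it, address label up, ready for stamping. Slide it along the counter until its foot stands square against the board's open edge, push high on it to tip it over onto the board, then slide it along and press it snugly, flat and square, against the upright metal end stop with a steady push of about 12 N. The cardboard dents above 20 N, so feel every push; leave the other things on the counter alone and let go of the parcel at the end.

Things in the scene. Friction and masses are not known exactly. Their poses are not given: they have to be found in the camera images.
- carton: Brown corrugated parcel, closed box 120 x 140 x 180 mm (its x, y, z), 0.5 to 0.9 kg, tape over its ends, white address label on its -x face; too big to grip. Starts upright (z up), +x face towards the board's open edge, 20 to 60 mm short of it, up to 20 mm off the board's centre line, turned up to 0.25 rad. Origin: centre of its underside. Dents when pushed with over 20 N.
- carton_mid (a point): The parcel's centre (90 mm up its z), near its centre of mass. Its friction with everything is 0.3 to 0.5: sliding it takes 1.5 to 4.5 N. Pushed below 80 mm height it slides; at 150 mm, foot against the board's edge, it tips with 2 to 6 N and goes over by itself past some 45 degrees, landing flat with its foot end 40 to 65 mm out over the edge, z towards the stop.
- carton_top (a point): Centre of the parcel's top face (180 mm along its z from its origin), the face that meets the end stop. Snug: over 5 N between parcel and stop, so 10 to 14 N at the fingers, as sliding takes its share.
- board: Parcel labelling board, fixed: plywood 300 x 200 mm (x, y), top 18 mm above the counter, yellow rule with black ticks along its -y edge. Origin: centre of its underside. x points from the open edge (at x = -150 mm; this 18 mm high step is the stop for the parcel's foot while it is tipped) to the end stop, roughly to the robot's left.
- stop: End stop: upright aluminium plate, 190 mm wide, 70 mm high, braced behind, clamped on slotted rails on the board; rigid. This origin is on the fixed rails: at x = +80 mm, z = 18 mm on the board, axes as the board's. The plate's face may be clamped anywhere from 0 to 30 mm before it (towards the open edge); that setting is not measured: feel for it.
- gel: Bystander: clear pump bottle with a black pump, 58 mm across, 175 mm high, loose. Origin: centre of its underside.
- tin: Bystander: round metal tin, 79 mm across, 105 mm high, loose. Origin: centre of its underside.
- tape: Bystander: blue tape dispenser 60 x 150 mm, 93 mm high, loose. Origin: centre of its underside.
There are look-alikes about, which are no part of the job. Of the things shaped like the carton, the brown one is meant.

How it is judged (in metres and radians):
On the way, in this order (a step that is already met when the one before it is completed fails the run):
1. the parcel stands upright with its foot against the board's open edge (within 4 mm) and square to it (within 0.06 rad), for 0.2 s (x of carton in the frame of board above -0.214 m and angle between carton's own z axis and vertical below 0.05 rad and angle between the x axis of carton and the x axis of board, either way round below 0.06 rad), for 0.2 s.
2. the parcel has been tipped over the edge and lies on its side on the board, top towards the stop, for 0.2 s (angle between carton's own z axis and vertical between 1.42 and 1.72 rad and angle between the x axis of carton and the z axis of board, either way round below 0.15 rad and x of carton_top in the frame of board above -0.05 m and z of carton_top in the frame of board above 0.06 m), for 0.2 s.
3. the parcel, lying, is pressed against the end stop with at least 5 N for 0.2 s (contact force between carton and stop above 5 N and angle between carton's own z axis and vertical above 1.51 rad), for 0.2 s.
At the end, for the whole second after the job is handed in: The parcel lies flat on the board, label up, its top end still touching the end stop's plate (a contact of over 0.2 N) and square to it within 0.04 rad, its middle within 55 mm of the board's centre line, at rest and released (contact force between carton and stop above 0.2 N and x of carton_top in the frame of stop between -0.033 and 0.003 m and y of carton_top in the frame of stop between -0.055 and 0.055 m and z of carton_top in the frame of stop between 0.055 and 0.065 m and angle between the z axis of carton and the x axis of board, either way round below 0.04 rad and angle between the x axis of carton and the z axis of board, either way round below 0.04 rad and linear speed of carton below 0.01 m/s).
It fails at once if the robot pushes the parcel with more than 20 N (contact force between any of the fingers, the arm and carton above 20 N).
It fails at once if the bottle, the tin or the tape dispenser is moved by more than 15 mm (distance of any of gel, tin, tape from where it was at the start of the episode above 0.015 m).
It also fails if it takes over 72 s, if anything falls off the work surface, if the arm or the gripper's body presses on something with over 40 N, if the wrist force passes 120 N, or if a joint passes its speed limit or range.

## Robot

A 6-joint arm with a two-finger parallel gripper is mounted at the origin on the work surface. World frame = base frame: x ahead of the robot, y to its left, z up, the work surface at z = 0. Lengths are in mm, angles in rad, forces in N, time in s.
With the tool pointing down it reaches from about 275 to 725 mm from the base axis. Payload 5.6 kg.
Tool frame: the origin (TCP) lies at the centre of the arm's flange, where the gripper is bolted on; the fingertips stand 173 mm ahead of it and the grasp point (between the pads) lies 155 mm ahead of it; z points along the fingers, y is the line along which they close (so a half turn about z gives the same grasp; the last joint's range is limited). The gripper opens to 85 mm and grips with 20 to 120 N. Pads are 22 mm wide; open, the fingers measure 114 mm over their backs; the gripper's body (76 mm by 85 mm) begins 54 mm behind the grasp point. The pads swing forward as they close: fully open they stand 13 mm farther back than shut.
Start: joints at [-0.891, 0.255, 0.108, 0, -1.424, -0.285], TCP at [211.562, -507.676, 404.683] pointing down, gripper open.
Joint ranges: [-2.95, 2.95], [-1.21, 1.97], [-1.09, 1.5], [-2.87, 1.71], [-2.94, -0.07], [-3.05, 3.05]. Speed limits (rad/s): [2.57, 2.57, 3.14, 3.14, 3.14, 3.14].

## Interface

Orientations are given as a 3x3 rotation matrix whose columns are the frame's x, y, z axes.
In Python, from cell import arm gives the robot as it stands. Calls block until the motion is done:
- arm.movep(position, orientation): joint-space move of the TCP to a pose.
- arm.servo_line(position, ori=None, velocity=150): straight line of the TCP; ori=None keeps the orientation; velocity is the mean speed in mm/s.
- arm.goto_joints(angles): joint-space move.
- arm.grip(opening): finger opening in mm; the grip force is fixed at half the most; returns when the fingers have stopped.
- arm.dwell(seconds).
- arm.solve_ik(position, orientation): joint angles nearest the present ones, or None.
- arm.state(): the state.
- arm.camera(name): name is "scene" or "side" or "wrist"; returns a dict with "image" (384x512x3 uint8, red, green, blue), "z_map" (384x512 float32, mm along the optical axis (not along the pixel's ray), 0 where there is no reading), "fx", "fy", "cx", "cy" (pixels), "camera_from_world" (4x4, takes a point from world to camera coordinates); the wrist camera has in their place "hand_eye" (4x4, takes a point from camera to tool coordinates, whose origin is the TCP and whose axes are the flange's). Camera axes: x right, y down, z forward; pixel columns grow to the right and rows downward; lengths in mm; the calibration is good to about 2 mm. The wrist camera is an equidistant fisheye: a pixel r from the principal point sees the ray r / f radians off the axis. A picture is of the moment at which its call begins: read the wrist's pose just before it.
A pose or a line that the arm cannot do raises arm.PlanningError and nothing moves.
- arm.close_job(): hands the job in; it is judged then, once.
Trained networks look in the newest picture that a camera, given by its name, has taken for a name from the list of things; names that differ only in an ending like _2 or _b are one class to them, and where a whole thing is asked for, a point or a joint stands for the part that bears it (a point fixed in the world has none). Each returns a list of dicts, best first, with "score" (0 to 1); they miss things now and then, are a little off and sometimes report something else, mostly with a low value. They report only what shows in the picture. A call takes as long as a camera call. They do not tell look-alikes from the thing itself.
- arm.recognise(camera, query): "extent" ([left, top, right, bottom] in pixels, round what is visible of it).
- arm.regions_of(camera, query): "mask" (384x512 bool, what is visible of it) and "extent" ([left, top, right, bottom] in pixels, round what is visible of it).
- arm.mark_of(camera, query): "at" ([column, row] in pixels: a listed point, or the origin of a listed thing).
The state is a dict: "time_s": time; "joint_pos": joint angles; "qd": joint speeds; "effort": joint torques, N m; "tool_pos": TCP position; "eef_rot": TCP orientation; "force": force on the tool from outside, world axes, zero at the start; "wrist_torque": the same for the moment, N m; "opening": finger opening in mm; "finger_force": force on a finger pad.
Only numpy, scipy, OpenCV 4.12 (cv2) and the standard library are available. Lean on these libraries where they do the work, as an engineer would, in place of code of your own. Each camera call takes 0.05 s, during which the arm holds its last target. There are 200 camera calls.

## Working session

There is one attempt and no reset: what is moved stays moved. The work goes in short steps, each a Python script; the robot and the scene stay as the last script left them, time stands still between calls to the robot, and variables do not carry over. Pictures are saved under pics/ and viewed, at most 10 in all, crops included, and the job is handed in when it is done.

```bash
mkdir -p pics; ls; python3 - <<'E'
from cell import arm
import cv2,numpy as np
ims=[]
for c in("scene","side"):
    d=arm.camera(c); ims.append(d["image"]); np.savez(f"pics/{c}0.npz",**d)
    for q in("carton","carton_top","board","stop","gel","tin","tape"):
        for f in("recognise","mark_of"):
            r=getattr(arm,f)(c,q)
            print(c,q,f,[(np.round(x.get("extent",x.get("at"))).astype(int).tolist(),round(float(x["score"]),2)) for x in r[:3]])
    cv2.imwrite(f"pics/{c}0.png",cv2.resize(d["image"][:,:,::-1],(800,600)))
print(arm.state()["time_s"])
E
```

```text
pics
scene carton recognise [([183, 171, 228, 236], 0.74), ([141, 143, 190, 203], 0.68), ([159, 110, 204, 162], 0.64)]
scene carton mark_of [([173, 189], 0.91), ([186, 150], 0.71), ([206, 220], 0.63)]
scene carton_top recognise [([160, 111, 204, 161], 0.68), ([139, 141, 190, 206], 0.64), ([181, 174, 226, 238], 0.61)]
scene carton_top mark_of [([180, 120], 0.84), ([164, 157], 0.72), ([201, 186], 0.7)]
scene board recognise [([226, 189, 314, 247], 0.75)]
scene board mark_of [([268, 220], 0.59)]
scene stop recognise [([288, 194, 306, 242], 0.9)]
scene stop mark_of [([290, 219], 0.92)]
scene gel recognise [([202, 224, 215, 271], 0.77)]
scene gel mark_of [([206, 265], 0.72)]
scene tin recognise [([275, 242, 295, 281], 0.82)]
scene tin mark_of [([284, 270], 0.86)]
scene tape recognise [([354, 215, 372, 254], 0.68)]
scene tape mark_of [([362, 241], 0.83)]
side carton recognise [([62, 122, 136, 199], 0.94), ([106, 195, 167, 261], 0.68), ([250, 283, 271, 308], 0.67)]
side carton mark_of [([112, 173], 0.92), ([216, 244], 0.71), ([145, 234], 0.58)]
side carton_top recognise [([64, 124, 139, 202], 0.75), ([182, 203, 243, 278], 0.73), ([103, 195, 165, 257], 0.67)]
side carton_top mark_of [([130, 222], 0.88), ([213, 235], 0.65), ([331, 253], 0.15)]
side board recognise [([220, 157, 332, 255], 0.85)]
side board mark_of [([274, 205], 0.59)]
side stop recognise [([278, 161, 325, 218], 0.97)]
side stop mark_of [([299, 189], 0.94)]
side gel recognise [([249, 281, 269, 304], 0.84), ([278, 161, 327, 216], 0.71)]
side gel mark_of [([255, 298], 0.86)]
side tin recognise [([320, 235, 348, 265], 0.81)]
side tin mark_of [([336, 253], 0.65)]
side tape recognise [([346, 139, 387, 187], 0.82)]
side tape mark_of [([363, 168], 0.85)]
1.5
```

View pics/scene0.png

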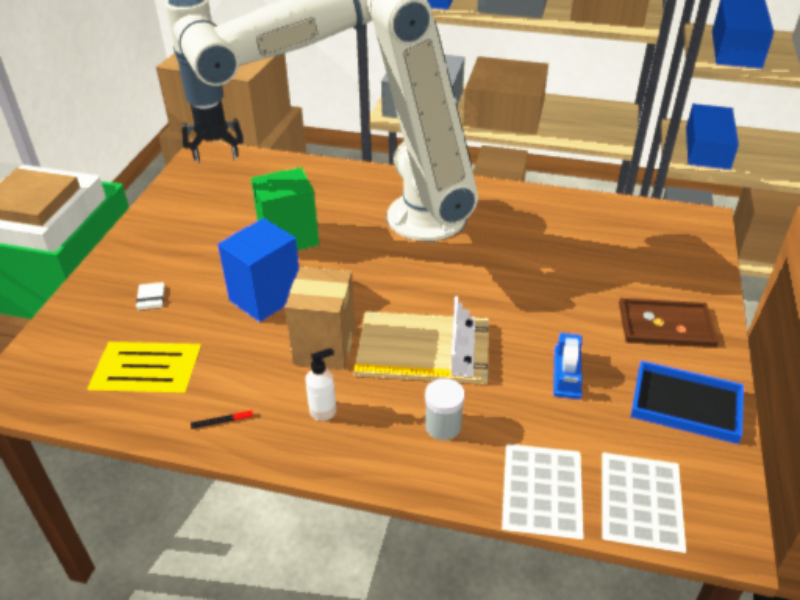

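View pics/side0.png

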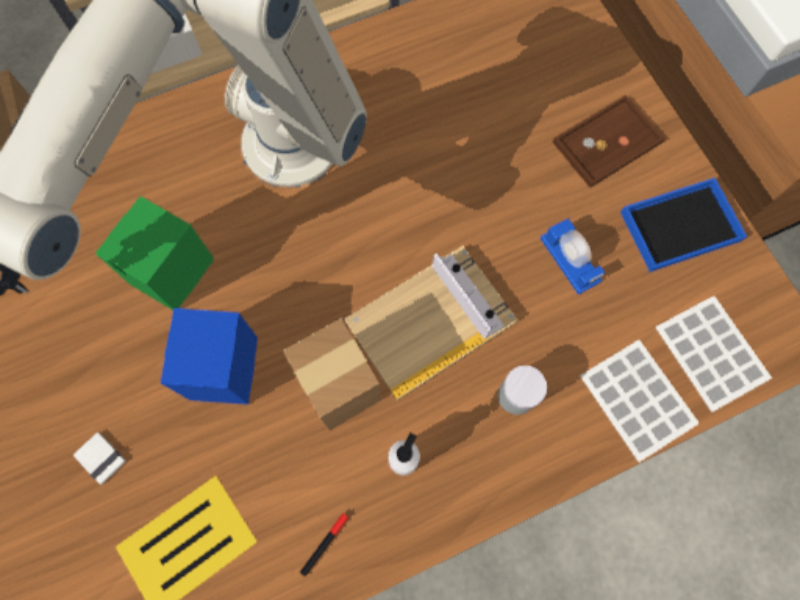

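Scene view (512-px coordinates): carton-shaped things are green (182,133), blue (165,172) and brown (204,203). The brown one, directly before the board at (268,220), with tape over its end, fits the description. Next I measure with depth and check with a crop.

```bash
cat > h.py <<'E'
import numpy as np,cv2
def cloud(d):
    v,u=np.indices(d["z_map"].shape); z=d["z_map"]
    P=np.stack([(u-d["cx"])/d["fx"]*z,(v-d["cy"])/d["fy"]*z,z,np.ones_like(z)],-1)
    W=P@np.linalg.inv(d["camera_from_world"]).T
    W[z<=0]=np.nan
    return W[...,:3]
def rect(p):
    (c,s,a)=cv2.minAreaRect(p[:,:2].astype(np.float32)); return np.round(c,1),np.round(s,1),round(a,2)
E
python3 - <<'E'
import numpy as np,cv2
from h import *
for c in("scene","side"):
    d=np.load(f"pics/{c}0.npz"); W=cloud(d); I=d["image"].astype(int)
    x,y,z=W[...,0],W[...,1],W[...,2]
    print(c,"table z",np.nanmedian(z[(abs(z)<8)]))
    reg=(x>150)&(x<750)&(y>-500)&(y<400)
    lab,n=None,None
    for lo,hi,nm in((165,195,"h180"),(12,25,"board"),(80,90,"stoptop"),(30,300,"all")):
        m=(reg&(z>lo)&(z<hi)).astype(np.uint8)
        k,L,st,_=cv2.connectedComponentsWithStats(m)
        for i in range(1,k):
            if st[i,4]>25:
                p=W[L==i]; print(nm,st[i].tolist(),*rect(p),"z",np.round(np.percentile(p[:,2],[5,50,98]),1),"rgb",I[L==i].mean(0).astype(int))
    crop=d["image"]
    a,b,cc,e=(140,90,340,240) if c=="scene" else (90,120,340,310)
    cv2.imwrite(f"pics/{c}crop.png",cv2.resize(crop[b:e,a:cc,::-1],None,fx=3,fy=3,interpolation=2))
E
```

```text
scene table z 0.6839895015484672
h180 [160, 111, 41, 22, 594] [ 191.  -343.2] [132.8 142.1] 34.4 z [168.1 180.2 187.2] rgb [ 25 152  52]
h180 [271, 123, 17, 10, 91] [166.9  58.5] [31.3 65.7] 2.46 z [168.1 181.8 194.2] rgb [146 147 135]
h180 [139, 140, 51, 33, 909] [ 433.6 -317.7] [135.7 146.7] 61.06 z [168.9 180.3 185.8] rgb [ 27 102 224]
h180 [182, 171, 43, 33, 1073] [ 562.2 -120. ] [149.5 123.1] 5.61 z [171.3 180.2 186.5] rgb [220 181 112]
h180 [201, 223, 13, 7, 49] [739.2 -50.6] [20.6 36.2] 40.3 z [166.9 173.8 180.1] rgb [45 40 35]
board [146, 189, 39, 16, 106] [ 486.4 -321.1] [ 82.  150.8] 11.47 z [12.7 18.3 24.4] rgb [ 29  76 175]
board [226, 199, 87, 46, 2795] [517.  107.9] [212.4 300.6] 8.39 z [13.8 18.8 24.3] rgb [208 181 110]
board [291, 220, 11, 9, 36] [519.8 196.8] [39.5 30.6] 36.67 z [18.4 21.7 24.7] rgb [195 191 192]
board [187, 229, 13, 5, 36] [ 633.6 -149.7] [ 8.3 42.9] 1.69 z [13.  18.  24.7] rgb [137 101  59]
board [208, 231, 13, 5, 34] [626.5 -73.7] [13.9 43. ] 14.96 z [12.4 19.7 24.7] rgb [138 101  59]
stoptop [179, 142, 21, 6, 43] [ 229.  -301.4] [19.  83.3] 27.75
[... 1871 characters left out ...]
b [112 109 101]
all [61, 134, 103, 123, 5668] [ 336.5 -329.6] [379.2 178.5] 6.5 z [ 52.9 178.2 184.3] rgb [ 39  93 114]
all [277, 162, 42, 54, 448] [506.7 190.1] [190.2  37. ] 8.49 z [34.5 65.9 90.7] rgb [196 189 194]
all [289, 168, 6, 6, 28] [444.9 199.9] [17.  15.8] 42.65 z [34.2 39.1 47.5] rgb [47 45 46]
all [311, 198, 6, 6, 28] [563.4 217.5] [15.4 15.6] 37.44 z [33.8 39.7 46. ] rgb [47 44 45]
all [181, 203, 63, 71, 2497] [ 563.1 -120.9] [142.2 120.9] 5.8 z [ 88.4 179.5 184.4] rgb [175 140  99]
all [320, 234, 30, 27, 502] [721.  197.6] [57.7 78.2] 0.09 z [ 55.  104.  109.7] rgb [213 207 210]
all [249, 277, 18, 19, 149] [736.9 -62.9] [26.3 57.9] 0.04 z [103.4 120.3 177.7] rgb [121 114 111]
```

View pics/sidecrop.png

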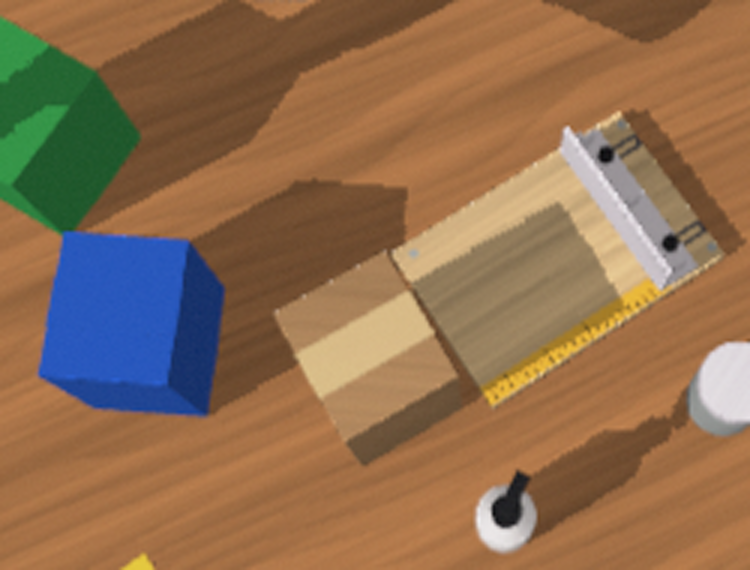

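The crop confirms it: the brown, taped parcel stands right before the board's open edge, with the blue (≈130,325) and green boxes apart from it. Two views agree:

| Item | Measured |
|---|---|
| Board | centre (518.5, 107.4), yaw 98.55° |
| Carton | board frame x≈-232, y≈-10, about 3° off square |
| Stop face | x≈+65 |

I'll push with the open fingers as two contacts, with the tool tilted 45°.

```bash
cat >> h.py <<'E'
from cell import arm
a=np.radians(98.55); bx=np.array([np.cos(a),np.sin(a),0]); by=np.array([-np.sin(a),np.cos(a),0])
C=np.array([518.5,107.4,0]); Z=np.array([0,0,1.])
def ori(th,s=1):
    z=np.sin(th)*bx-np.cos(th)*Z; y=s*by; return np.stack([np.cross(y,z),y,z],1)
def flange(X,Y,z,R,L=165): return C+bx*X+by*Y+Z*z-R[:,2]*L   # tip at board (X,Y), world height z
def tip(L=165):
    s=arm.state(); p=np.array(s["tool_pos"])+np.array(s["eef_rot"])[:,2]*L-C; return np.array([p@bx,p@by,p[2]])
def force(): f=np.array(arm.state()["force"]); return np.array([f@bx,f@by,f[2]])
E
python3 - <<'E'
from h import *
for deg in(45,38):
  for s in(1,-1):
    R=ori(np.radians(deg),s)
    for X,z in((-335,260),(-335,35),(-270,35),(-335,150),(-150,165),(-240,75),(-105,75)):
        q=arm.solve_ik(flange(X,-10,z,R),R); print(deg,s,X,z,None if q is None else np.round(q,2))
E
```

```text
45 1 -335 260 [-0.51  0.74  0.95 -0.75 -2.17  0.34]
45 1 -335 35 [-0.49  0.88  0.61 -0.62 -1.79  0.66]
45 1 -270 35 [-0.42  0.8   0.45 -0.64 -1.68  0.65]
45 1 -335 150 [-0.49  0.79  0.74 -0.66 -1.97  0.52]
45 1 -150 165 [-0.27  0.55  0.35 -0.71 -1.72  0.44]
45 1 -240 75 [-0.39  0.73  0.42 -0.66 -1.7   0.6 ]
45 1 -105 75 [-0.21  0.6   0.19 -0.72 -1.52  0.54]
45 -1 -335 260 [-0.51  0.74  0.95 -0.75 -2.17 -2.8 ]
45 -1 -335 35 [-0.49  0.88  0.61 -0.62 -1.79 -2.49]
45 -1 -270 35 [-0.42  0.8   0.45 -0.64 -1.68 -2.49]
45 -1 -335 150 [-0.49  0.79  0.74 -0.66 -1.97 -2.62]
45 -1 -150 165 [-0.27  0.55  0.35 -0.71 -1.72 -2.7 ]
45 -1 -240 75 [-0.39  0.73  0.42 -0.66 -1.7  -2.54]
45 -1 -105 75 [-0.21  0.6   0.19 -0.72 -1.52 -2.6 ]
38 1 -335 260 [-0.45  0.69  0.88 -0.62 -2.09  0.38]
38 1 -335 35 [-0.44  0.81  0.52 -0.54 -1.67  0.65]
38 1 -270 35 [-0.37  0.74  0.37 -0.56 -1.58  0.62]
38 1 -335 150 [-0.45  0.73  0.66 -0.56 -1.87  0.53]
38 1 -150 165 [-0.21  0.49  0.3  -0.62 -1.64  0.4 ]
38 1 -240 75 [-0.33  0.66  0.35 -0.58 -1.6   0.57]
38 1 -105 75 [-0.15  0.54  0.14 -0.64 -1.43  0.47]
38 -1 -335 260 [-0.45  0.69  0.88 -0.62 -2.09 -2.76]
38 -1 -335 35 [-0.44  0.81  0.52 -0.54 -1.67 -2.49]
38 -1 -270 35 [-0.37  0.74  0.37 -0.56 -1.58 -2.52]
38 -1 -335 150 [-0.45  0.73  0.66 -0.56 -1.87 -2.61]
38 -1 -150 165 [-0.21  0.49  0.3  -0.62 -1.64 -2.74]
38 -1 -240 75 [-0.33  0.66  0.35 -0.58 -1.6  -2.57]
38 -1 -105 75 [-0.15  0.54  0.14 -0.64 -1.43 -2.67]
```

```bash
cat >> h.py <<'E'
R0=ori(np.radians(40))
E
python3 - <<'E'
from h import *
Y=-10
print(arm.state()["opening"],force())
arm.movep(flange(-340,Y,270,R0),R0)
arm.servo_line(flange(-340,Y,120,R0),velocity=150)
print(tip(),force(),arm.state()["time_s"])
for i,c in enumerate(("scene","side")):
    d=arm.camera(c); W=cloud(d); np.savez(f"pics/{c}1.npz",**d)
    a,b,cc,e=(100,40,300,240) if c=="scene" else (40,60,300,300)
    im=d["image"][b:e,a:cc,::-1]
    if i==0: A=cv2.resize(im,(400,400),interpolation=2)
    else: B=cv2.resize(im,(400,400),interpolation=2)
cv2.imwrite("pics/pre.png",np.hstack([A,B]))
E
```

```text
85.32493017338062 [-0.35269351 -0.90643388 -0.10684174]
[-340.63211477  -10.17018475  121.08578852] [0.21641122 0.74340972 0.54495155] 4.3333
```

View pics/pre.png

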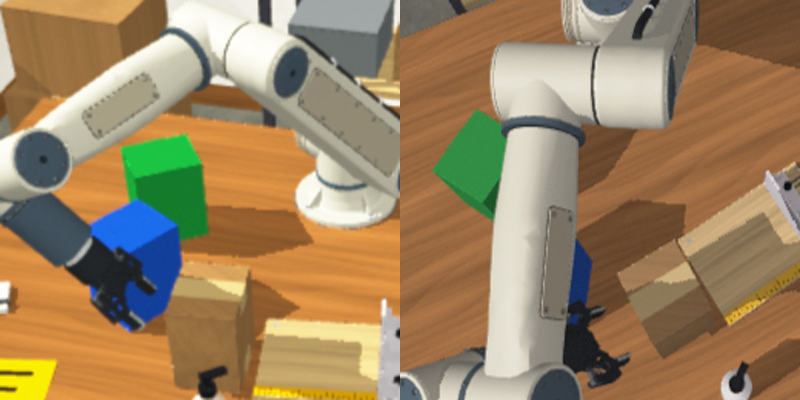

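The left (scene) view shows the gripper (≈125,290) behind the brown carton (≈205,330). The forearm passes well above the blue box (≈140,260). The gripper is clear to descend and push low.

```bash
cat >> h.py <<'E'
def go(X,Y,z,v=150,R=R0): arm.servo_line(flange(X,Y,z,R),velocity=v)
def push(X0,X1,Y,z,step,v,stop,R=R0):
    """step along board x until stop(X, force along -bx over the value at the beginning); z may be a function of X"""
    zf=z if callable(z) else (lambda X:z)
    f0=force(); log=[]; X=X0
    while X<X1:
        X+=step; go(X,Y,zf(X),v,R); f=force()-f0; log.append((round(X,1),*np.round(f,1)))
        if stop(X,-f[0],log): break
    return X,log
E
python3 - <<'E'
from h import *
Y=-10
go(-340,Y,42,120); arm.dwell(.2)
t=arm.state()["time_s"]
X,l=push(-340,-312,Y,42,2,40,lambda X,f,l:f>0.8)
print(X,l,arm.state()["time_s"]-t,tip())
E
```

```text
-312 [(-338, np.float64(1.2), np.float64(1.2), np.float64(-0.1)), (-336, np.float64(0.1), np.float64(1.7), np.float64(1.5)), (-334, np.float64(-0.1), np.float64(1.0), np.float64(-0.4)), (-332, np.float64(0.9), np.float64(0.7), np.float64(0.7)), (-330, np.float64(0.9), np.float64(1.1), np.float64(-0.5)), (-328, np.float64(2.3), np.float64(1.7), np.float64(1.2)), (-326, np.float64(1.1), np.float64(1.1), np.float64(0.4)), (-324, np.float64(0.9), np.float64(0.4), np.float64(-0.5)), (-322, np.float64(1.5), np.float64(0.7), np.float64(0.1)), (-320, np.float64(0.2), np.float64(1.2), np.float64(-0.7)), (-318, np.float64(1.0), np.float64(0.3), np.float64(0.2)), (-316, np.float64(0.6), np.float64(0.6), np.float64(0.6)), (-314, np.float64(1.1), np.float64(1.5), np.float64(0.3)), (-312, np.float64(0.9), np.float64(0.1), np.float64(-0.1))] 3.499999999999999 [-311.89320332  -10.00529436   42.02720904]
```

```bash
cat >> h.py <<'E'
def force(n=6):
    F=[]
    for _ in range(n): F.append(arm.state()["force"]); arm.dwell(.01)
    f=np.mean(F,0); return np.array([f@bx,f@by,f[2]])
def show(l): print([tuple(float(v) for v in r) for r in l])
E
python3 - <<'E'
from h import *
Y=-10
t=arm.state()["time_s"]
X,l=push(-312,-272,Y,42,2,40,lambda X,f,l:f>5)
show(l);print(X,arm.state()["time_s"]-t,tip())
E
```

```text
[(-310.0, -0.2, 0.2, -0.3), (-308.0, -0.2, -0.1, -0.1), (-306.0, 0.1, 0.2, -0.2), (-304.0, 0.4, 0.1, -0.2), (-302.0, 0.2, 0.1, -0.0), (-300.0, 0.0, 0.0, 0.1), (-298.0, 0.1, 0.2, -0.3), (-296.0, -2.1, -1.1, -0.4), (-294.0, -2.9, -1.2, -0.2), (-292.0, -2.0, -1.0, 0.4), (-290.0, -1.8, -1.1, 0.2), (-288.0, -2.4, -0.8, 0.2), (-286.0, -2.4, -0.1, 0.5), (-284.0, -2.7, -0.2, 0.5), (-282.0, -2.7, 0.2, 0.1), (-280.0, -2.3, -0.1, 0.2), (-278.0, -2.6, -0.6, 0.1), (-276.0, -2.6, -0.1, -0.1), (-274.0, -2.6, -0.2, -0.2), (-272.0, -6.9, -0.5, 0.2)]
-272 6.050000000000001 [-273.36153266  -10.12707407   42.03156952]
```

```bash
python3 - <<'E'
from h import *
arm.dwell(.2)
d=arm.camera("side"); W=cloud(d)
x,y,z=np.moveaxis(W,-1,0)
m=((abs(z-180)<6)&(x>450)&(x<680)&(y>-210)&(y<40)).astype(np.uint8)
k,L,st,_=cv2.connectedComponentsWithStats(m); i=1+st[1:,4].argmax()
c,s,an=rect(W[L==i]); p=np.array([*c,0])-C; print(c,s,an,p@bx,p@by,force(),arm.state()["time_s"])
cv2.imwrite("pics/foot.png",cv2.resize(d["image"][100:290,120:350,::-1],None,fx=3,fy=3,interpolation=2))
E
```

```text
[557.8 -99.2] [140.6 121.1] 8.67 -210.14677729276374 -8.147514557554693 [-6.67081975 -0.92384277 -0.13361187] 15.2833
```

View pics/foot.png

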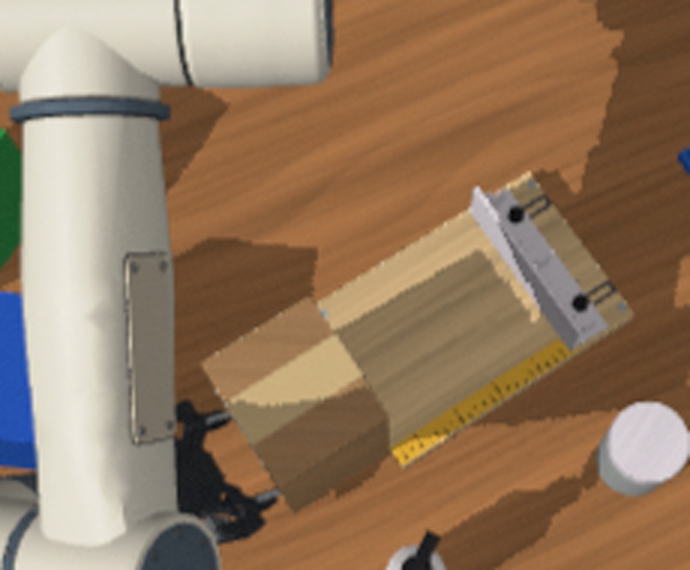

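The view shows the foot flush with the board's edge at (≈355,380), and depth gives x=-210 and 0.1° off square. Next is the tip.

```bash
python3 - <<'E'
from h import *
Y=-9
go(-290,Y,42,80); go(-290,Y,150,150); go(-279,Y,150,60); arm.dwell(.1)
zf=lambda X:150+np.clip((X+270)/70,0,1.3)*15
X,l=push(-279,-135,Y,zf,4,45,lambda X,f,l:f>12 or (X>-215 and f<0.7 and -l[-2][1]<0.7))
show(l);print(X,tip(),arm.state()["time_s"])
arm.dwell(.3)
d=arm.camera("side")
cv2.imwrite("pics/tip.png",cv2.resize(d["image"][100:290,120:350,::-1],None,fx=3,fy=3,interpolation=2))
E
```

```text
[(-275.0, 0.5, -0.2, -0.5), (-271.0, -3.2, 0.2, 0.0), (-267.0, -5.2, 0.7, 2.4), (-263.0, -5.3, 1.1, 4.0), (-259.0, -5.6, 0.4, 3.8), (-255.0, -5.7, 0.4, 4.3), (-251.0, -5.3, 0.1, 3.8), (-247.0, -4.8, 0.3, 4.3), (-243.0, -4.7, -0.2, 3.9), (-239.0, -4.1, -0.0, 3.7), (-235.0, -4.1, 0.2, 3.4), (-231.0, -3.1, -0.2, 3.0), (-227.0, -2.6, -0.0, 3.1), (-223.0, -2.4, -0.4, 2.9), (-219.0, -2.6, -0.1, 2.2), (-215.0, -1.7, -0.4, 1.9), (-211.0, -1.4, -0.6, 1.5), (-207.0, -0.9, -1.2, 1.4), (-203.0, -0.8, -0.5, 0.8), (-199.0, -0.1, -0.4, 0.5), (-195.0, -0.1, -0.2, -0.2)]
-195 [-194.73848928   -8.85446897  165.94314955] 23.3083
```

View pics/tip.png

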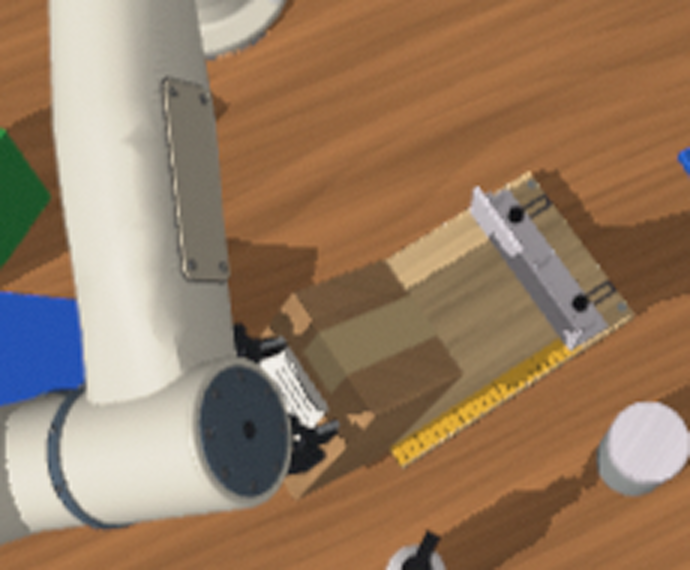

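The carton is tilted near balance, with its label (≈293,385) showing between the fingers and its top end (≈385,335) over the board. I'll continue the push.

```bash
python3 - <<'E'
from h import *
Y=-9
X,l=push(-195,-155,Y,168,4,50,lambda X,f,l:f>8)
show(l);print(X,tip(),arm.state()["time_s"])
go(X-60,Y,190,150)
go(-330,Y,190,200)
d=arm.camera("side"); W=cloud(d); x,y,z=np.moveaxis(W,-1,0)
m=((abs(z-138)<6)&(x>420)&(x<680)&(y>-210)&(y<200)).astype(np.uint8)
k,L,st,_=cv2.connectedComponentsWithStats(m); i=1+st[1:,4].argmax()
c,s,an=rect(W[L==i]); p=np.array([*c,0])-C; print(c,s,an,p@bx,p@by,np.nanmedian(z[L==i]))
print([ (n,np.round(p,1)) for n in[]],arm.state()["time_s"])
cv2.imwrite("pics/tip2.png",cv2.resize(d["image"][100:290,120:350,::-1],None,fx=3,fy=3,interpolation=2))
E
```

```text
[(-191.0, -0.2, -0.4, -0.3), (-187.0, 0.2, -0.2, 0.1), (-183.0, -0.0, -0.1, -0.1), (-179.0, -0.1, -0.1, -0.5), (-175.0, -0.2, -0.4, -0.0), (-171.0, 0.0, -0.3, -0.3), (-167.0, -0.0, -0.3, -0.4), (-163.0, -0.1, 0.1, 0.1), (-159.0, 0.0, -0.5, 0.2), (-155.0, -0.1, -0.4, -0.3)]
-155 [-154.91163235   -8.9774406   168.04853397] 26.7083
[543.4  -6.9] [141.  181.2] 8.76 -116.73167041053027 -7.630014624319844 137.9408124971925
[] 28.0583
```

View pics/tip2.png

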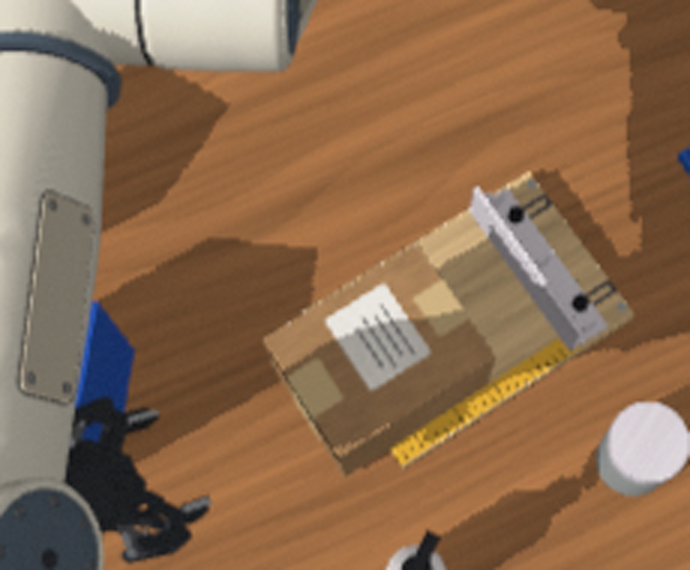

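It lies flat on the board, label up (≈378,335) and square, with depth giving a top surface at 138 mm and its foot at x≈-207. Now the slide and press.

```bash
python3 - <<'E'
from h import *
Y=-8;z=62
go(-330,Y,z,200); go(-222,Y,z,120); arm.dwell(.2); b=force(15)
import h
f0=force
def rel(n=6): return f0(n)
X,l=push(-222,-134,Y,z,4,50,lambda X,f,l:f>6.5)
show(l);print(X,tip(),"base",b,arm.state()["time_s"])
ok=False; out=[]
for i in range(50):
    f=-(force(8)-b)[0]; out.append((round(float(X),1),round(float(f),1)))
    if f>11.4: break
    X+=1 if f<6 else .4; go(X,Y,z,20)
print(out)
arm.dwell(.6); print(force(15)-b,tip(),arm.state()["time_s"])
E
```

```text
[(-218.0, -0.2, -0.4, 0.4), (-214.0, -0.5, -0.6, -0.5), (-210.0, -0.4, -0.6, -0.1), (-206.0, -2.0, -0.6, -0.1), (-202.0, -2.3, -1.0, 0.4), (-198.0, -1.7, -1.2, 0.7), (-194.0, -1.7, -0.9, 0.7), (-190.0, -1.7, -1.1, 0.7), (-186.0, -1.7, -0.6, 0.4), (-182.0, -1.4, -1.3, 0.6), (-178.0, -1.9, -0.9, 0.4), (-174.0, -1.5, -0.8, 0.8), (-170.0, -1.9, -1.0, 0.7), (-166.0, -1.5, -0.9, 0.5), (-162.0, -1.9, -0.7, 0.5), (-158.0, -1.5, -1.0, 0.5), (-154.0, -2.1, -0.9, 0.8), (-150.0, -1.9, -0.8, 0.6), (-146.0, -1.9, -0.9, 0.5), (-142.0, -1.8, -1.2, 0.5), (-138.0, -1.7, -1.0, 0.6), (-134.0, -1.9, -0.5, 0.6)]
-134 [-133.84809035   -7.99564313   61.97994347] base [-0.00090941 -0.15056979 -0.04299504] 36.875
[(-134.0, 1.5), (-133.0, 3.2), (-132.0, 3.5), (-131.0, 3.1), (-130.0, 3.1), (-129.0, 3.0), (-128.0, 3.3), (-127.0, 3.0), (-126.0, 2.9), (-125.0, 3.1), (-124.0, 3.3), (-123.0, 2.9), (-122.0, 2.9), (-121.0, 3.2), (-120.0, 2.9), (-119.0, 3.1), (-118.0, 3.2), (-117.0, 3.1), (-116.0, 5.3), (-115.0, 7.7), (-114.6, 8.9), (-114.2, 9.8), (-113.8, 10.8), (-113.4, 12.0)]
[-12.05983173   0.44473755   1.84496764] [-116.17055552   -8.24538145   62.0212168 ] 44.95
```

12 N held, steady. Backing off gently and checking.

```bash
python3 - <<'E'
from h import *
go(-119,-8,62,5); go(-150,-8,62,40); go(-260,-8,80,150); arm.dwell(.2)
d=arm.camera("side"); W=cloud(d); x,y,z=np.moveaxis(W,-1,0)
m=((abs(z-138)<6)&(x>420)&(x<680)&(y>-210)&(y<230)).astype(np.uint8)
k,L,st,_=cv2.connectedComponentsWithStats(m); i=1+st[1:,4].argmax()
c,s,an=rect(W[L==i]); p=np.array([*c,0])-C; print(c,s,an,p@bx,p@by,np.nanmedian(z[L==i]),arm.state()["time_s"])
cv2.imwrite("pics/end.png",cv2.resize(d["image"][100:290,120:350,::-1],None,fx=3,fy=3,interpolation=2))
E
```

```text
[530.1  85.6] [141.2 182.2] 9.03 -23.282325905834522 -8.230024326483354 137.7870122353404 48.2833
```

View pics/end.png

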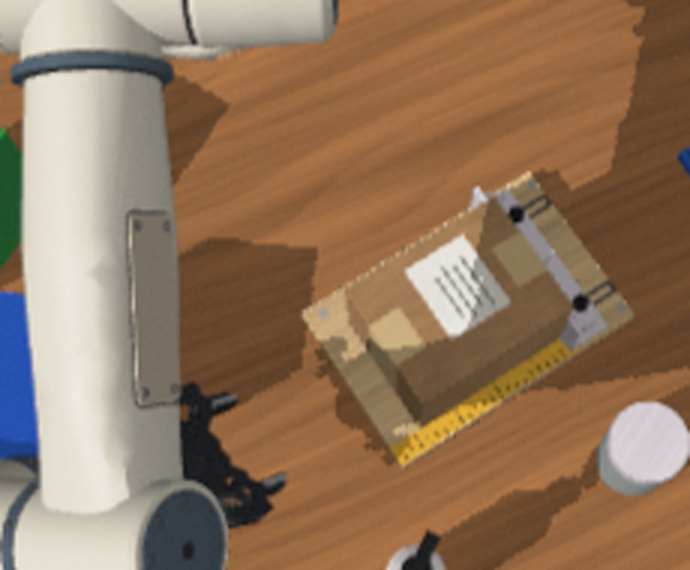

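The parcel lies label up (≈457,285), flush against the stop and released. The bottle and tin are untouched.

```bash
python3 -c "
from cell import arm
print(arm.close_job())"
```

```text
the job is handed in; nothing more can be done
None
```

I handed the job in: the parcel lies label up on the board, released, square to the end stop within about 0.01 rad and about 8 mm off the centre line after a steady 12 N push. The hand-in returned no verdict, so the stop contact after release rests on the final picture and depth reading.

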